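# Weigh the honey jar on the kitchen balance

## Robot

A 7-joint arm with a two-finger parallel gripper is mounted at the origin on a cart in front of the work surface, level with it; the furniture and walls round the work are solid. World frame = base frame: x ahead of the robot, y to its left, z up, the work surface at z = 0. Lengths are in mm, angles in rad, forces in N, time in s.
With the tool pointing down it reaches from about 425 to 950 mm from the base axis. Payload 4.7 kg.
Tool frame: the origin (TCP) lies at the very end of the fingers, on their centre line; the grasp point (between the pads) lies 19 mm behind it; z points along the fingers, y is the line along which they close (so a half turn about z gives the same grasp; the last joint's range is limited). The gripper opens to 85 mm and grips with 20 to 120 N. Pads are 22 mm wide; open, the fingers measure 114 mm over their backs; the gripper's body (76 mm by 85 mm) begins 54 mm behind the grasp point. The pads swing forward as they close: fully open they stand 13 mm farther back than shut.
Start: joints at [1.195, 0.469, -0.049, 1.532, 0.024, 1.141, -0.082], TCP at [229.472, -634.816, 231.335] pointing down, gripper open.
Joint ranges: [-2.59, 2.59], [-0.33, 1.99], [-1.39, 1.29], [0.1, 2.45], [-1.04, 4.18], [0.21, 1.99], [-2.66, 2.66]. Speed limits (rad/s): [2.57, 2.57, 3.14, 3.14, 3.14, 3.14, 3.14].

## Interface

Orientations are given as a rotation vector (axis times angle).
In Python, from station import get_state, read_camera, camera_model, finish_job gives the robot as it stands.
- The arm moves only by the shell command python3 -m pendant 'ROWS' [FORCE]. ROWS is text: rows parted by semicolons, each of 7 numbers parted by spaces: the turn, a rotation vector about the tool's x, y, z in rad, then the shift along the tool's x, y, z in units of 30 mm (1.0 is 30 mm), then the finger opening in mm, from 0 to 85.4. A call has 1 to 8 rows; each row shifts and turns the commanded pose from where the row before left it, along the tool's axes as they then stand; what a row does not reach is not made up. A row lasts 1/12 s, in which the tool goes at most 41.7 mm and 7.16 degrees, less where a joint would pass 70% of its speed; a pose out of reach is approached as far as the arm can. A call is refused whole if a number of a shift passes 1 or a number of a turn 0.125, either way. A call with a gripper value outside its range is refused whole. The fingers move at their own pace and stop on an object; FORCE is the grip in N (left out, the last holds). Time passes only in rows, so rows that do not move let the fingers close. It gives the time, the measured TCP pose, the force, the opening and the grip force at its end, in the units of the state.
- get_state(): the state, without advancing time (a new reading comes with each control period).
- read_camera(name): name is "scene" or "top" or "wrist"; returns the picture (480x640x3 uint8, red, green, blue); there is no depth.
- camera_model(name): a dict with "intrinsics" (3x3 intrinsics, pixels), "D" ([k1, k2, p1, p2, k3] as OpenCV has them; the pictures are not rectified), "xyz" and "orientation" of the camera in the world. Camera axes: x right, y down, z forward; pixel columns grow to the right and rows downward; lengths in mm; the calibration is good to about 2 mm. A picture is of the moment at which its call begins: read the wrist's pose just before it. camera_model takes no time and is no camera call; for the wrist camera it gives the pose at the moment of the call.
- finish_job(): hands the job in; it is judged then, once.
The state is a dict: "time": time; "qpos": joint angles; "joint_velocities": joint speeds; "joint_torque": joint torques, N m; "eef_pos": TCP position; "tool_rot": TCP orientation; "contact_force": force on the tool from outside, world axes, zero at the start; "ft_torque": the same for the moment, N m; "gripper_width": finger opening in mm; "gripper_force": force on a finger pad.
Only numpy, scipy, OpenCV 4.12 (cv2) and the standard library are available. Lean on these libraries where they do the work, as an engineer would, in place of code of your own. Each camera call takes 0.05 s, during which the arm holds its last target. There are 200 camera calls.

## Task

Weigh the honey jar that stands on the left pan of the kitchen balance: set the largest weight (500 g) from the wooden tray gently on the empty right pan, then, pressing the poise's sprung thumb latch down lightly with closed fingertips, slide the poise along the notched front bar to where the beam, with nothing touching it, comes to rest level, its pointer on the long middle mark. The knife edges are delicate: never grip the balance or load it with more than 12 N, and leave the jar on its pan and the smaller weights and the things around where they are.

Things in the scene. Friction and masses are not known exactly. Their poses are not given: they have to be found in the camera images.
- scale: Two-pan kitchen balance, fixed: white enamel base 150 x 290 mm, 345 mm wide over the beam. Origin: centre of its underside; x to the back, y to the left, z up. Pan centres at x 0, y +125 (left) and -125 mm (right). The notched poise bar (6 mm thick in x, 14 high, 330 long, along y) runs in front of the base at x = -100 mm, its centre line at z = 78 mm when level.
- beam (a joint): Tilt of the beam in rad: 0 level, positive = right pan down, stops at -0.07 and +0.07; at first it lies on the -0.07 stop. Between the stops the tilt is stable and in proportion: 1 rad per 0.61 N m of unbalance (5 mm of poise travel = 0.02 rad). It turns about a pivot 78 mm above the scale's origin, yields to a few newtons, and settles in about 1.5 s.
- pointer_tip (a point): Tip of the beam's upright pointer, 118 mm above the pivot, in front of a fixed white index plate; when the beam is level it stands at the long middle mark, to either side of it otherwise (towards the lower pan).
- pan_left_top (a point): Centre of the left pan's upper face, on which the honey jar stands. The pan is a flat steel disc 120 mm across with a rim 5 mm high; its face is 112 mm above the worktop when level, moves about 9 mm up and down with the beam, and stays horizontal.
- pan_right_top (a point): Centre of the right pan's upper face (empty, for the weight); same pan as the left one.
- poise: The poise: 250 g steel block captive on the front bar, 24 (x) x 36 (along the bar, y) x 40 mm high (27 mm below to 13 mm above the origin). Origin: in the middle of the bar's section, at the block's middle. It slides only along the bar, from bar_zero to bar_end, with about 1 N of friction, and only while its thumb latch is pressed down; otherwise it is locked in a notch.
- saddle (a point): Centre of the upper face of the poise's black thumb latch when it is up (a point of the block: it does not follow the press), 24.5 mm above the poise's origin. The latch is a saddle 24 mm (x) x 46 mm (along the bar), flat for 36 mm between two end ribs 5 mm wide, 6.5 mm high; closed fingertips fit between them, press it straight down and lean the freed poise along.
- pivot (a point): Pivot of the beam, 78 mm above the scale's origin. The poise's latch has only a few mm of travel: it begins to sink at about 1.7 N, its tooth is clear of the notches at 3.1 N, and it meets its hard stop at 4 N; a steady press of 3.3 to 6 N keeps the poise free, a lighter one lets it lock. The beam may give way before the latch does. Let up, the tooth drops into the nearest notch.
- bar_zero (a point): Zero mark of the graduation, on the bar's upper edge, 7 mm above its centre line, 35 mm to the right of the pivot. Notches lie every 5 mm from here to bar_end. With empty pans the beam is level with the poise at zero; each 10 mm (one graduation) of poise travel to the right equals 20 g more on the right pan.
- bar_end (a point): Last mark of the graduation, on the bar's upper edge, 100 mm to the right of the zero mark, end of the poise's travel. Pressing on the poise also tips the beam, often to its +0.07 stop, so that the bar sinks and slopes under the finger; the beam shows the true balance only when nothing touches it.
- weight_500: The 500 g weight, the largest of three plain steel cylinder weights in the tray: 42 mm diameter, 44 mm high, with a lifting knob above it: neck 11 mm diameter up to 50 mm, knob 18 mm diameter from 53 to 61 mm, top at 64 mm. Origin: centre of its underside.
- weight_200: The 200 g weight: 33 mm diameter, 30 mm high, same knob, top at 50 mm. To be left in the tray. Origin: centre of its underside.
- weight_100: The 100 g weight: 27 mm diameter, 24 mm high, same knob, top at 44 mm. To be left in the tray. Origin: centre of its underside.
- tray: Wooden weight tray, 216 x 74 x 18 mm, stands fast, with three round recesses 48 mm wide and 6 mm deep in a row along its x axis, 70 mm apart, in which the weights stand in any order. Origin: centre of its underside.
- honey_jar: Glass honey jar with a lid, 71 mm diameter, 110 mm high, standing on the left pan. Its weight is not known, only that it is between 600 and 690 g. Origin: centre of its underside.
- salt_shaker: Salt shaker, 44 mm diameter, 90 mm high, behind the work. Origin: centre of its underside.
- mug: Mug, 89 x 120 mm, 98 mm high, behind the work. Origin: centre of its underside.
- dessert_spoon: Steel dessert spoon, 188 mm long, lying in front of the balance. Origin: centre of its underside.
Not all that is in view belongs to the job. Leave any turquoise look-alike of the honey_jar alone.

How it is judged:
By the outcome, as a careful person would: the job done as asked, in the order asked, and still so for the second after the job is handed in, with the robot touching nothing.
It also fails if it takes over 72 s, if anything falls off the work surface, if the arm or the gripper's body presses on something with over 40 N, if the wrist force passes 120 N, or if a joint passes its speed limit or range.

## Working session

There is one attempt and no reset: what is moved stays moved. The work goes in short steps, Python scripts to look and compute and a shell command to move; the robot and the scene stay as the last step left them, time stands still between calls to the robot, and variables do not carry over. Pictures are saved under pics/ and viewed, at most 10 in all, crops included, and the job is handed in when it is done.

```bash
ls; mkdir -p pics
python3 - <<'E'
from station import *
import cv2,numpy as np
s=get_state();print({k:np.round(v,3) for k,v in s.items()})
for n in("scene","top"):
    cv2.imwrite(f"pics/{n}0.png",read_camera(n)[:,:,::-1]);m=camera_model(n);print(n,m)
E
```

```text
pics
{'time': np.float64(0.0), 'qpos': array([ 1.195,  0.469, -0.049,  1.534,  0.024,  1.141, -0.082]), 'joint_velocities': array([-0.001,  0.   ,  0.   ,  0.001, -0.001,  0.002,  0.001]), 'joint_torque': array([ 0.0000e+00, -5.1031e+01, -4.7000e-02, -2.3771e+01,  1.1000e-02,
        7.0000e-03, -0.0000e+00]), 'eef_pos': array([ 229.235, -634.279,  230.265]), 'tool_rot': array([-3.093e+00, -5.420e-01,  1.000e-03]), 'contact_force': array([-0.452,  0.659, -0.438]), 'ft_torque': array([0.053, 0.019, 0.024]), 'gripper_force': np.float64(0.0), 'gripper_width': np.float64(85.303)}
scene {'intrinsics': array([[439.74148344,   0.        , 326.2464279 ],
       [  0.        , 439.74148344, 240.44891792],
       [  0.        ,   0.        ,   1.        ]]), 'D': array([-0.08666836,  0.        ,  0.        ,  0.        ,  0.        ]), 'xyz': array([ 221.71452324, -555.70030557,  645.5467113 ]), 'orientation': array([-2.15324847,  0.60735045, -0.32966544])}
top {'intrinsics': array([[559.88694046,   0.        , 320.94077319],
       [  0.        , 559.88694046, 235.6693547 ],
       [  0.        ,   0.        ,   1.        ]]), 'D': array([-0.05107885,  0.        ,  0.        ,  0.        ,  0.        ]), 'xyz': array([ 393.78081809,   31.6532616 , 1363.86047623]), 'orientation': array([-2.14016476,  2.16014895, -0.16938024])}
```

View pics/scene0.png

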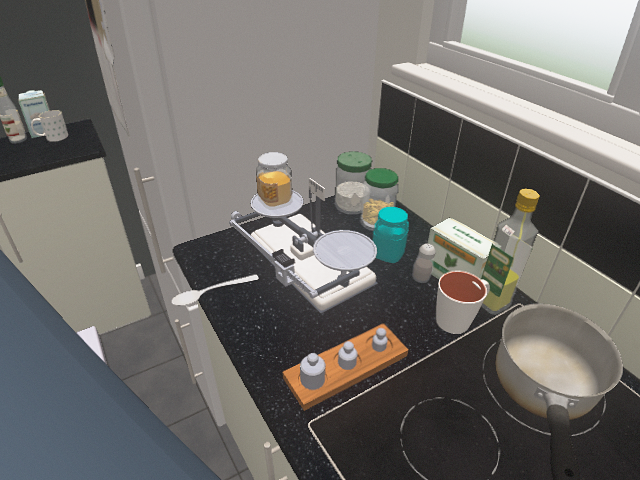

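View pics/top0.png

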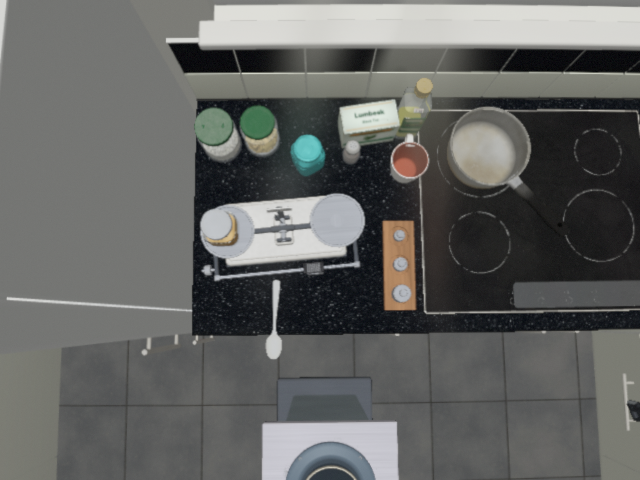

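The scene view shows the balance, the poise at about (283,265), the right pan at (345,250) and the 500 g weight at the front end of the tray at (312,370). In the top view the right pan is at (337,220), the 500 g weight at (402,293), the poise at (314,268), and the bar runs from (215,278) to (357,264).

```bash
cat > h.py <<'E'
from station import *
import cv2,numpy as np
from scipy.spatial.transform import Rotation as R
def ray(m,uv):
    p=cv2.undistortPoints(np.array([[uv]],float),m["intrinsics"],m["D"])[0,0]
    return np.array(m["xyz"]),R.from_rotvec(m["orientation"]).as_matrix()@np.array([*p,1])
def plane(m,uv,z):
    o,d=ray(m,uv);return o+d*(z-o[2])/d[2]
def proj(m,P):
    Rt=R.from_rotvec(m["orientation"]).as_matrix().T
    return cv2.projectPoints(np.array([P],float),cv2.Rodrigues(Rt)[0],-Rt@np.array(m["xyz"]),m["intrinsics"],m["D"])[0].ravel()
def tri(m1,a,m2,b):
    o,d=ray(m1,a);p,e=ray(m2,b);t=np.linalg.lstsq(np.c_[d,-e],p-o,rcond=None)[0]
    A=o+d*t[0];B=p+e*t[1];return (A+B)/2,np.linalg.norm(A-B)
def row(d):  # world shift (mm) -> tool units
    return np.round(R.from_rotvec(get_state()["tool_rot"]).as_matrix().T@np.array(d,float)/30,2)
E
python3 - <<'E'
from h import *
T=camera_model("top");S=camera_model("scene")
t=cv2.imread("pics/top0.png");s=cv2.imread("pics/scene0.png")
def P(n,a,b,z=None):
    print(n,np.round(tri(T,a,S,b)[0],1),round(tri(T,a,S,b)[1],1),'' if z is None else np.round(plane(T,a,z),1))
P("knob",(402,293),(313,356),76)
P("pan",(337,220),(345,250),121)
P("saddle",(314,267),(281,254),100)
P("barL",(215,278),(234,215),80);P("barR",(357,264),(357,275),80)
for n,a in (("base corners",(229,263)),("b",(345,260))):print(n,plane(T,a,20))
# tray by colour
h=cv2.cvtColor(t,cv2.COLOR_BGR2HSV);m=cv2.inRange(h,(5,100,80),(20,255,255));m[:,:370]=0;m[:210]=0;m[:,430:]=0
c=max(cv2.findContours(m,0,2)[0],key=cv2.contourArea);r=cv2.minAreaRect(c);print(r,[np.round(plane(T,tuple(p),18)[:2]) for p in cv2.boxPoints(r)])
a=cv2.resize(t[180:320,190:430],None,fx=3.3,fy=3.3,interpolation=2)
b=cv2.resize(s[140:400,220:420],None,fx=2.3,fy=2.3,interpolation=2)
cv2.imwrite("pics/a.png",a);cv2.imwrite("pics/b.png",b)
E
```

```text
knob [ 450.7 -169.1   73. ] 3.1 [ 449.1 -168.    76. ]
pan [612.5 -19.2 123.7] 0.7 [612.6 -19.1 121. ]
saddle [505.   34.3 121.3] 4.0 [508.8  33.6 100. ]
barL [491.3 258.6  84.7] 9.2 [487.3 260.9  80. ]
barR [545.7 -83.1 134.8] 80.8 [516.6 -65.4  80. ]
base corners [527.50080959 238.41399347  20.        ]
b [532.32155158 -41.15841394  20.        ]
((398.7857360839844, 264.92987060546875), (90.28083038330078, 32.12413024902344), 88.93909454345703) [array([ 630., -133.]), array([ 631., -212.]), array([ 411., -209.]), array([ 411., -132.])]
```

View pics/a.png

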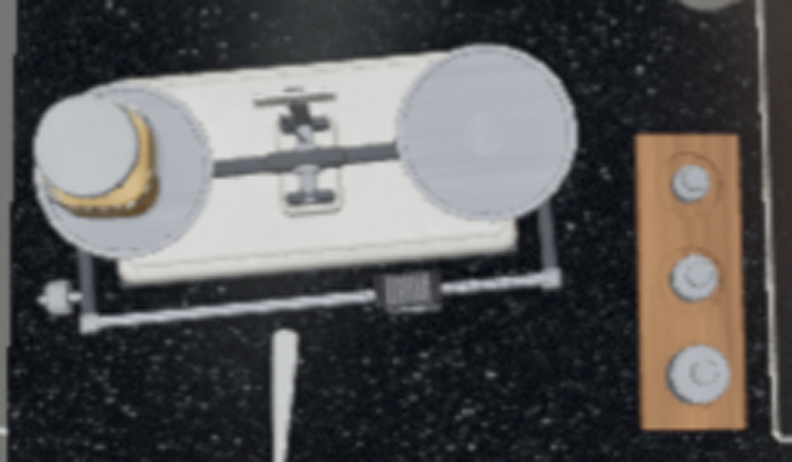

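View pics/b.png

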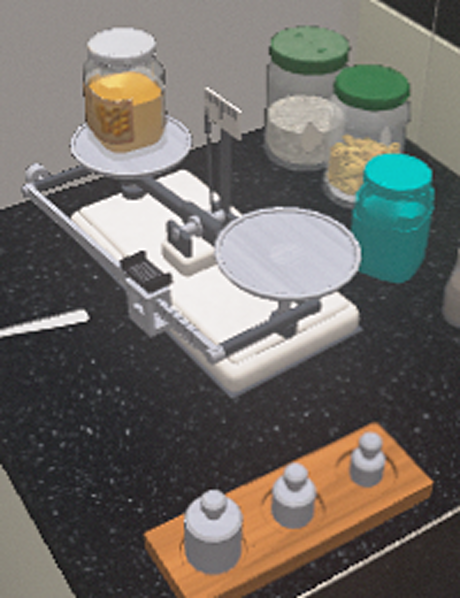

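Run:
```python
from h import *
T=camera_model("top");S=camera_model("scene")
for n,a,b,z in (("knob",(403.9,293),(312.6,357),76),("w2",(400.8,264),(348,346),62),("panR",(337.6,219.7),(345.2,250),121),("panL",(227.6,232),(277,203.5),103),("saddle",(313.6,268.2),(283.9,257.4),100)):
    X,e=tri(T,a,S,b);print(n,np.round(X,1),round(e,1),np.round(plane(T,a,z),1))
print("body500",plane(T,(401.5,293.3),56))
pr=plane(T,(337.6,219.7),121);pl=plane(T,(227.6,232),103)
y=(pl-pr)[:2];print(np.linalg.norm(y));y/=np.linalg.norm(y);x=np.array([y[1],-y[0]]);c=(pr+pl)[:2]/2
yaw=np.arctan2(-y[0],y[1]);print("c",c,"yaw",yaw)
for d in(0,100):print("bar",d,c-100*x-(35+d)*y)
q=plane(T,(313.6,268.2),100)[:2]-c;print("saddle local",q@x,q@y)
s=get_state();r=R.from_rotvec(s["tool_rot"]).as_matrix();print(r,s["eef_pos"],camera_model("wrist"))
```

```text
knob [ 449.4 -172.6   75.4] 0.6 [ 449.1 -172.4   76. ]
w2 [ 519.  -170.8   56.7] 2.6 [ 517.4 -169.4   62. ]
panR [612.6 -20.3 124.5] 0.1 [613.3 -20.5 121. ]
panL [591.6 230.   99.7] 1.9 [590.2 229.8 103. ]
saddle [506.5  33.9 111.9] 3.3 [506.1  34.6 100. ]
body500 [ 449.3187151  -169.88840903   56.        ]
251.34848258929566
c [601.73652487 104.66157678] yaw 0.09220563973539998
bar 0 [505.38394424  60.60275012]
bar 100 [514.59144842 -38.97245697]
saddle local -101.70420643995196 -60.99740462169817
[[ 9.40441505e-01  3.39954851e-01 -6.89432214e-04]
 [ 3.39955543e-01 -9.40439980e-01  1.69497195e-03]
 [-7.21556819e-05 -1.82839827e-03 -9.99998326e-01]] [ 229.2666021  -634.3073092   230.31540151] {'intrinsics': array([[382.04376533,   0.        , 314.64135502],
       [  0.        , 382.04376533, 238.28540036],
       [  0.        ,   0.        ,   1.        ]]), 'D': array([-0.04224187,  0.        ,  0.        ,  0.        ,  0.        ]), 'xyz': array([ 291.75830472, -612.50657494,  374.10917816]), 'orientation': array([ 2.38974343, -1.67509911, -0.22382081])}
```

```bash
python3 -m pendant '0 0 0 0.95 -0.95 0 70;0 0 0 0.95 -0.95 0 70;0 0 0 0.95 -0.95 0 70;0 0 0 0.95 -0.95 0 70;0 0 0 0.95 -0.95 0 70;0 0 0 0.95 -0.95 0 70;0 0 0 0.95 -0.95 0 70;0 0 0 0.95 -0.95 0 70' 40; python3 -m pendant '0 0 0 0.95 -0.95 0.3 70;0 0 0 0.95 -0.95 0.3 70;0 0 0 0.95 -0.95 0.3 70;0 0 0 0.5 -0.5 0.3 70;0 0 0 0 0 0 70;0 0 0 0 0 0 70'
python3 - <<'E'
from h import *
s=get_state();print(s["eef_pos"],s["time"],s["contact_force"],row(np.array([449.3,-171,32])-s["eef_pos"]))
p=read_camera("wrist");m=camera_model("wrist");cv2.imwrite("pics/w1.png",p[:,:,::-1]);print(proj(m,[449.3,-171,76]))
E
```

```text
time: 0.77
eef_pos: [366.6, -340.9, 231.1]
tool_rot: [-3.094, -0.542, 0.0]
contact_force: [0.4, -0.8, -0.2]
gripper_width: 69.9
gripper_force: 0.0
time: 1.27
eef_pos: [426.7, -212.9, 194.7]
tool_rot: [-3.093, -0.547, 0.002]
contact_force: [-0.2, -0.2, -0.1]
gripper_width: 70.1
gripper_force: 0.0
[ 426.71142001 -212.8685499   194.72044101] 1.2667 [-0.16937396 -0.17336047 -0.13698062] [ 1.19 -1.05  5.42]
[265.58960843 180.42150287]
```

View pics/w1.png

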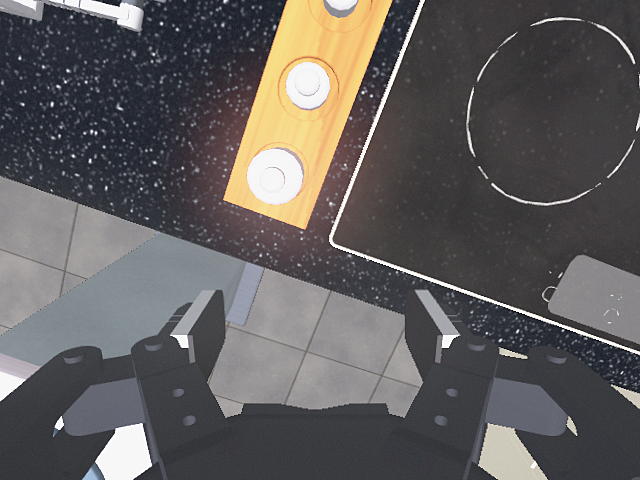

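The wrist view shows the 500 g knob at (272,180) and its body top at (275,176), about 6 px right of where I predicted.

Run:
```python
from h import *
m=camera_model("wrist");a=plane(m,(272,180),76);b=plane(m,(275,176),56);print(a,b)
s=get_state();c=(a+b)/2;print(row([c[0]-s["eef_pos"][0],c[1]-s["eef_pos"][1],32-s["eef_pos"][2]]))
```

```text
[ 451.06847654 -175.04723255   76.        ] [ 451.71980882 -174.88408713   56.        ]
[ 1.23 -0.95  5.44]
```

```bash
python3 -m pendant '0 0 0 0.61 -0.48 0.3 70;0 0 0 0.61 -0.48 0.3 70;0 0 0 0 0 1 70;0 0 0 0 0 1 70;0 0 0 0 0 1 70;0 0 0 0 0 1 70;0 0 0 0 0 0.4 70;0 0 0 0 0 0.3 70'; python3 -m pendant '0 0 0 0 0 0.1 70;0 0 0 0 0 0 40;0 0 0 0 0 0 30;0 0 0 0 0 0 30;0 0 0 0 0 0 30;0 0 0 0 0 0 30' 40
```

```text
time: 1.98
eef_pos: [449.9, -176.4, 34.6]
tool_rot: [-3.095, -0.537, 0.005]
contact_force: [-0.1, -0.5, 1.0]
gripper_width: 70.0
gripper_force: 0.0
time: 2.48
eef_pos: [451.7, -174.4, 34.7]
tool_rot: [3.094, 0.542, 0.002]
contact_force: [-2.4, 2.7, 6.7]
gripper_width: 40.2
gripper_force: 40.4
```

```bash
python3 -m pendant '0 0 0 0 0 -0.2 30;0 0 0 0 0 -0.5 30;0 0 0 0 0 -1 30;0 0 0 0 0 -1 30;0 0 0 0 0 -1 30;0 0 0 0 0 -0.9 30;0 0 0 0 0 -0.4 30;0 0 0 0 0 0 30'
python3 - <<'E'
from h import *
s=get_state();print(row(np.array([613,-20.4,s["eef_pos"][2]])-s["eef_pos"]),row([0,0,-1]))
E
```

```text
time: 3.15
eef_pos: [453.2, -175.6, 186.8]
tool_rot: [3.09, 0.541, 0.01]
contact_force: [0.5, -0.9, -5.3]
gripper_width: 39.8
gripper_force: 42.2
[ 6.77 -3.06  0.02] [-0.   -0.    0.03]
```

```bash
python3 -m pendant '0 0 0 0.5 -0.2 0 30;0 0 0 1 -0.45 0 30;0 0 0 1 -0.45 0 30;0 0 0 1 -0.45 0 30;0 0 0 1 -0.45 0 30;0 0 0 1 -0.45 0 30;0 0 0 0.8 -0.35 0 30;0 0 0 0.48 -0.19 0 30';python3 -m pendant '0 0 0 0 0 0 30;0 0 0 0 0 0 30;0 0 0 0 0 0 30'
python3 - <<'E'
from h import *
s=get_state();print(s["eef_pos"]);p=read_camera("wrist");m=camera_model("wrist");cv2.imwrite("pics/w2.png",p[:,:,::-1])
h=cv2.imwrite("pics/s2.png",read_camera("scene")[:,:,::-1])
E
```

```text
time: 3.82
eef_pos: [613.1, -17.7, 181.4]
tool_rot: [-3.091, -0.547, 0.001]
contact_force: [-0.1, -0.4, -4.9]
gripper_width: 40.4
gripper_force: 42.1
time: 4.07
eef_pos: [610.7, -22.4, 181.7]
tool_rot: [3.094, 0.541, -0.006]
contact_force: [-0.2, -0.4, -5.7]
gripper_width: 39.8
gripper_force: 42.1
[610.71841906 -22.42728044 181.70310567]
```

View pics/w2.png

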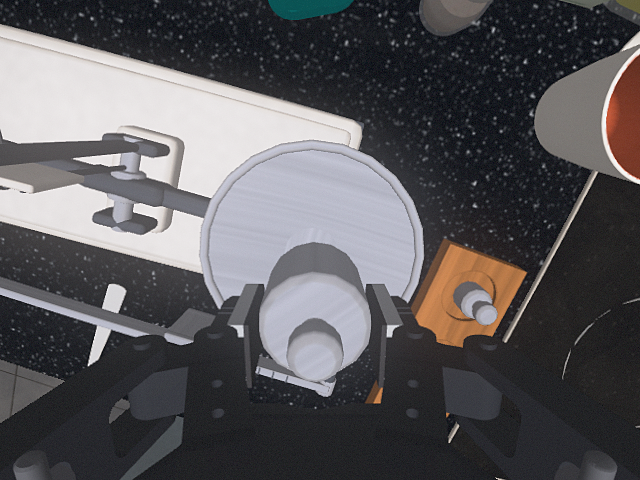

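The wrist view shows the weight held over the pan; the pan rim spans u 201–424 with its top at v 141, so its centre is near (312,250).

Run:
```python
from h import *
m=camera_model("wrist")
L,Rr,t=[plane(m,p,126) for p in((201,243),(424,243),(313,141))];print(L,Rr,np.linalg.norm(L-Rr),t)
d=R.from_rotvec(get_state()["tool_rot"]).as_matrix()[:,0];print((L+Rr)/2,t-d*62)
print(proj(m,[613,-21,121]))
```

```text
[599.01260073  38.22798633 126.        ] [640.33179608 -76.46272623 126.        ] 121.90666696783886 [670.57386629  -1.12279865 126.        ]
[619.6721984  -19.11736995 126.        ] [612.22518594 -22.08502794 126.12823435]
[311.68393978 252.40759067]
```

```bash
python3 -m pendant '0 0 0 0.09 -0.02 0.3 30;0 0 0 0 0 0.4 30;0 0 0 0 0 0.25 30;0 0 0 0 0 0.1 30;0 0 0 0 0 0 30;0 0 0 0 0 0 30'; python3 -m pendant '0 0 0 0 0 0.04 30;0 0 0 0 0 0.04 30;0 0 0 0 0 0 30'
```

```text
time: 4.67
eef_pos: [614.4, -19.8, 151.4]
tool_rot: [-3.094, -0.542, 0.001]
contact_force: [0.2, -0.2, -4.3]
gripper_width: 40.1
gripper_force: 42.1
time: 4.92
eef_pos: [614.6, -19.7, 149.5]
tool_rot: [3.094, 0.542, 0.001]
contact_force: [-0.3, 0.4, -5.7]
gripper_width: 40.2
gripper_force: 42.1
```

```bash
python3 -m pendant '0 0 0 0 0 0.03 30;0 0 0 0 0 0.03 30;0 0 0 0 0 0 30'
```

```text
time: 5.17
eef_pos: [614.4, -19.7, 147.5]
tool_rot: [3.094, 0.542, -0.0]
contact_force: [0.2, -0.1, -4.5]
gripper_width: 40.1
gripper_force: 42.1
```

```bash
python3 -m pendant '0 0 0 0 0 0.03 30;0 0 0 0 0 0.03 30;0 0 0 0 0 0 30;0 0 0 0 0 0 30'; python3 -m pendant '0 0 0 0 0 0.03 30;0 0 0 0 0 0 30;0 0 0 0 0 0 30'
```

```text
time: 5.5
eef_pos: [614.5, -19.7, 145.7]
tool_rot: [3.094, 0.542, -0.0]
contact_force: [-0.0, -0.5, -5.0]
gripper_width: 40.0
gripper_force: 42.1
time: 5.75
eef_pos: [614.6, -19.7, 145.1]
tool_rot: [3.094, 0.542, 0.0]
contact_force: [-0.4, -0.7, -3.6]
gripper_width: 40.0
gripper_force: 42.2
```

```bash
python3 -m pendant '0 0 0 0 0 0.03 30;0 0 0 0 0 0 30;0 0 0 0 0 0 30';python3 -m pendant '0 0 0 0 0 0.02 30;0 0 0 0 0 0 30;0 0 0 0 0 0 30'
```

```text
time: 6.0
eef_pos: [614.7, -19.8, 144.4]
tool_rot: [3.094, 0.542, 0.001]
contact_force: [-1.3, -0.3, -1.7]
gripper_width: 40.3
gripper_force: 42.4
time: 6.25
eef_pos: [614.7, -19.7, 143.7]
tool_rot: [3.094, 0.542, 0.001]
contact_force: [-0.4, 0.3, -0.3]
gripper_width: 39.8
gripper_force: 42.5
```

```bash
python3 -m pendant '0 0 0 0 0 0 42;0 0 0 0 0 0 46;0 0 0 0 0 0 55;0 0 0 0 0 0 65;0 0 0 0 0 0 65' ; python3 -m pendant '0 0 0 0 0 -0.3 70;0 0 0 0 0 -0.8 70;0 0 0 0 0 -1 70;0 0 0 0 0 -1 70;0 0 0 -1 0 -0.5 40;0 0 -0.12 -1 0 0 20;0 0 -0.12 -1 0 0 0;0 0 -0.12 -0.5 0 0 0' ; python3 -m pendant '0 0 -0.12 0 0 0 0;0 0 -0.12 0 0 0 0;0 0 -0.12 0 0 0 0;0 0 -0.12 0 0 0 0;0 0 -0.12 0 0 0 0;0 0 -0.12 0 0 0 0;0 0 -0.12 0 0 0 0;0 0 -0.12 0 0 0 0'
python3 - <<'E'
from h import *
s=get_state();M=R.from_rotvec(s["tool_rot"]).as_matrix();print(s["eef_pos"],s["qpos"],np.arctan2(M[1,0],M[0,0]),s["gripper_width"])
E
```

```text
time: 6.67
eef_pos: [614.8, -19.7, 143.6]
tool_rot: [3.094, 0.542, 0.001]
contact_force: [0.2, -0.2, 0.3]
gripper_width: 64.7
gripper_force: 0.0
time: 7.33
eef_pos: [516.1, -63.0, 252.5]
tool_rot: [2.943, 1.094, -0.001]
contact_force: [-0.6, 0.2, -0.3]
gripper_width: 21.6
gripper_force: 0.0
time: 8.0
eef_pos: [519.0, -61.9, 252.2]
tool_rot: [2.105, 2.331, 0.001]
contact_force: [-0.0, 0.8, 0.2]
gripper_width: -0.2
gripper_force: 0.0
[518.97764373 -61.85739841 252.24245961] [ 0.5360066   0.25300343 -0.59255708  1.84052811  0.15853743  1.09393482
 -0.0127603 ] 1.6727992027698741 -0.17355287597381883
```

Run:
```python
from h import *
w=read_camera("wrist");m=camera_model("wrist");t=read_camera("top");s=read_camera("scene")
cv2.imwrite("pics/w3.png",w[:,:,::-1]);np.save("w3.npy",m)
a=cv2.resize(s[140:340,210:430],(660,600),interpolation=2);cv2.imwrite("pics/s3.png",a[:,:,::-1]);cv2.imwrite("pics/t3.png",t[:,:,::-1])
for d in(-25,0,25,50,75,100):print(d,proj(m,[505.38+.0921*d,60.6-.996*d,90]))
```

```text
-25 [313.37412106  18.55968409]
0 [312.91146099  55.28125157]
25 [312.46772372  90.76574813]
50 [312.04273163 124.98925012]
75 [311.63615105 157.94551751]
100 [311.24753486 189.64181602]
```

View pics/w3.png

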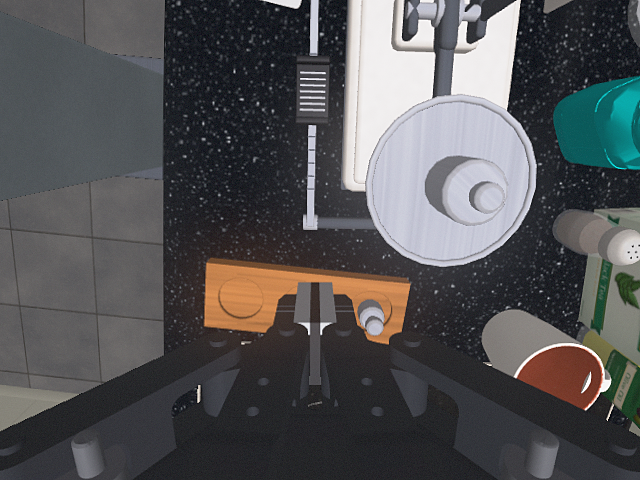

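View pics/s3.png

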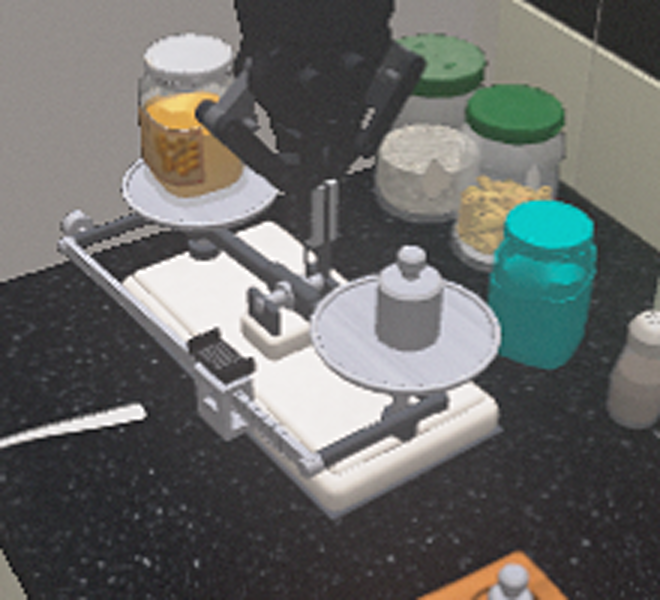

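The wrist view shows the 500 g weight on the right pan and the poise saddle between v 57 and 123, centre (313,90). The scene crop shows the left pan still low.

Run:
```python
from h import *
m=np.load("w3.npy",allow_pickle=True).item()
for uv in((312,57),(313,90),(313,123),(310,222)):print(plane(m,uv,106.7))
q=plane(m,(313,90),106.7);c=np.array([601.74,104.66]);y=np.array([-.0921,.9957]);x=np.array([.9957,.0921])
print((q[:2]-c)@x,(q[:2]-c)@y)
s=get_state();print(row([q[0]-s["eef_pos"][0],q[1]-s["eef_pos"][1],125-s["eef_pos"][2]]))
```

```text
[505.24370312  56.28785016 106.7       ]
[508.26035413  34.49164419 106.7       ]
[510.65994443  11.85898397 106.7       ]
[516.12560941 -61.8023966  106.7       ]
-99.54018896447857 -61.257156497159585
[ 3.24 -0.06  4.23]
```

```bash
python3 -m pendant '0 0 0 0.8 -0.02 0.6 0;0 0 0 0.8 -0.02 0.6 0;0 0 0 0.8 -0.02 0.8 0;0 0 0 0.74 0 0.8 0;0 0 0 0 0 0.8 0;0 0 0 0 0 0.6 0;0 0 0 0 0 0 0;0 0 0 0 0 0 0'
python3 - <<'E'
from h import *
s=get_state();p=np.array(s["eef_pos"]);c=np.array([601.74,104.66]);y=np.array([-.0921,.9957]);x=np.array([.9957,.0921]);print((p[:2]-c)@x,(p[:2]-c)@y,p[2],R.from_rotvec(s["tool_rot"]).as_matrix()[2])
E
```

```text
time: 8.82
eef_pos: [507.8, 31.7, 125.3]
tool_rot: [-2.114, -2.323, 0.001]
contact_force: [0.7, 0.7, 0.2]
gripper_width: -0.2
gripper_force: 0.0
-100.25569862836646 -63.99907896046168 125.2647848643282 [ 2.94934512e-05 -1.27864956e-03 -9.99999182e-01]
```

```bash
python3 -m pendant '0 0 0 0 0 0.25 0;0 0 0 0 0 0.2 0;0 0 0 0 0 0.1 0;0 0 0 0 0 0 0';python3 -m pendant '0 0 0 0 0 0.07 0;0 0 0 0 0 0.07 0;0 0 0 0 0 0 0';python3 -m pendant '0 0 0 0 0 0.07 0;0 0 0 0 0 0.07 0;0 0 0 0 0 0 0'
```

```text
time: 9.15
eef_pos: [507.8, 31.3, 108.7]
tool_rot: [-2.113, -2.325, 0.001]
contact_force: [0.4, 1.0, -0.5]
gripper_width: 0.3
gripper_force: 0.0
time: 9.4
eef_pos: [508.3, 31.4, 104.8]
tool_rot: [2.112, 2.325, 0.0]
contact_force: [0.2, -0.8, 0.2]
gripper_width: 0.3
gripper_force: 0.3
time: 9.65
eef_pos: [508.1, 31.6, 100.3]
tool_rot: [2.113, 2.325, 0.0]
contact_force: [-0.3, -0.4, -0.6]
gripper_width: -0.2
gripper_force: 0.1
```

```bash
for i in 1; do python3 -m pendant '0 0 0 0 0 0.07 0;0 0 0 0 0 0 0;0 0 0 0 0 0 0'|grep -E 'pos|force';python3 -m pendant '0 0 0 0 0 0.04 0;0 0 0 0 0 0 0;0 0 0 0 0 0 0'|grep -E 'pos|force';python3 -m pendant '0 0 0 0 0 0.04 0;0 0 0 0 0 0 0;0 0 0 0 0 0 0'|grep -E 'pos|force'; done
```

```text
eef_pos: [508.0, 31.7, 98.4]
contact_force: [0.7, -0.7, 1.5]
gripper_force: 0.5
eef_pos: [508.0, 31.6, 97.2]
contact_force: [1.3, -0.9, 1.4]
gripper_force: 0.9
eef_pos: [508.1, 31.6, 96.0]
contact_force: [-0.5, -1.2, 3.0]
gripper_force: 1.5
```

```bash
python3 -m pendant '0 0 0 0 0 0.03 0;0 0 0 0 0 0 0;0 0 0 0 0 0 0'|grep -E 'pos|t_force'
```

```text
eef_pos: [508.1, 31.6, 95.2]
contact_force: [-0.3, -1.0, 3.8]
```

```bash
python3 -m pendant '0 0 0 0 0 0.02 0;0 0 0 0 0 0 0;0 0 0 0 0 0 0'|grep -E 'pos|t_force';python3 -m pendant '0 0 0 -0.1 0 0.007 0;0 0 0 -0.1 0 0.007 0;0 0 0 -0.1 0 0.007 0;0 0 0 0 0 0 0'|grep -E 'pos|t_force'
```

```text
eef_pos: [508.1, 31.7, 94.5]
contact_force: [-0.0, -0.6, 4.2]
eef_pos: [508.9, 21.9, 93.8]
contact_force: [-0.5, -0.9, 3.2]
```

```bash
python3 -m pendant '0 0 0 0 0 0.02 0;0 0 0 -0.1 0 0.007 0;0 0 0 -0.1 0 0.007 0;0 0 0 -0.1 0 0.007 0;0 0 0 0 0 0 0'|grep -E 'pos|t_force'; python3 -m pendant '0 0 0 -0.1 0 0.007 0;0 0 0 -0.1 0 0.007 0;0 0 0 -0.1 0 0.007 0;0 0 0 0 0 0 0'|grep -E 'pos|t_force'
```

```text
eef_pos: [509.6, 12.9, 92.5]
contact_force: [-0.9, -1.1, 3.6]
eef_pos: [510.4, 3.8, 91.8]
contact_force: [-1.7, -1.1, 4.3]
```

```bash
python3 -m pendant '0 0 0 -0.1 0 0.007 0;0 0 0 -0.1 0 0.007 0;0 0 0 -0.1 0 0.007 0;0 0 0 0 0 0 0'|grep -E 'pos|t_force'; python3 -m pendant '0 0 0 -0.1 0 0.007 0;0 0 0 -0.1 0 0.007 0;0 0 0 -0.06 0 0.007 0;0 0 0 0 0 0 0'|grep -E 'pos|t_force'
```

```text
eef_pos: [511.1, -5.2, 91.2]
contact_force: [-1.9, -1.7, 3.5]
eef_pos: [511.8, -12.7, 90.5]
contact_force: [-2.6, -0.7, 3.4]
```

```bash
python3 -m pendant '0 0 0 0 0 -0.1 0;0 0 0 0 0 -0.2 0;0 0 0 0 0 -0.4 0;0 0 0 0 0 -1 0;0 0 0 0 0 -1 0;0 0 0 0 0 -1 0;0 0 0 0 0 -0.8 0;0 0 0 0 -0.5 0 0'|grep -E 'pos|t_force|time'; python3 -m pendant '0 0 0 0.8 -0.5 0 0;0 0 0 0.7 0 0 0;0 0 0 0 0 0 0;0 0 0 0 0 0 0;0 0 0 0 0 0 0;0 0 0 0 0 0 0;0 0 0 0 0 0 0;0 0 0 0 0 0 0'|grep -E 'pos|t_force|time';python3 -m pendant '0 0 0 0 0 0 0;0 0 0 0 0 0 0;0 0 0 0 0 0 0;0 0 0 0 0 0 0;0 0 0 0 0 0 0;0 0 0 0 0 0 0;0 0 0 0 0 0 0;0 0 0 0 0 0 0'|grep -E 'time'
python3 - <<'E'
from h import *
w=read_camera("wrist");m=camera_model("wrist");s=read_camera("scene")
cv2.imwrite("pics/w4.png",w[:,:,::-1]);np.save("w4.npy",m);cv2.imwrite("pics/s4.png",s[:,:,::-1])
print(m["xyz"],R.from_rotvec(m["orientation"]).as_matrix()[:,2],proj(m,[613,105,196]),proj(m,[512,-12,100]))
E
```

```text
time: 13.32
eef_pos: [503.0, -12.0, 232.3]
contact_force: [0.9, 1.0, -0.3]
time: 13.98
eef_pos: [478.2, 29.3, 225.7]
contact_force: [0.6, -0.1, 0.4]
time: 14.65
[472.12654615  95.25454878 369.51912866] [ 0.02581692 -0.25971101 -0.96534122] [623.99466394 147.3011156 ] [353.11713679 286.38701832]
```

View pics/w4.png

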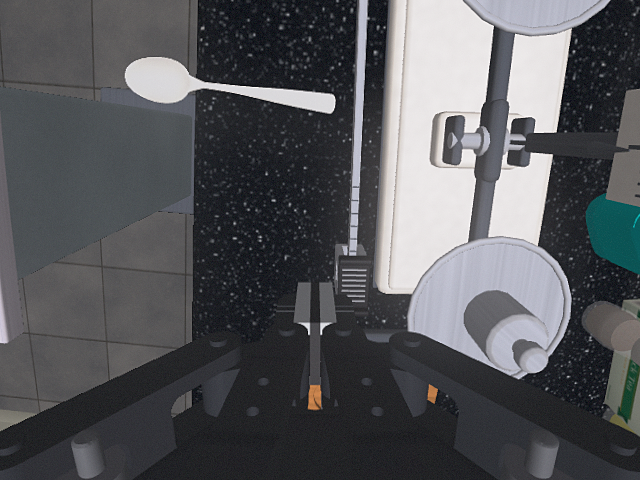

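The saddle shows at about (353,277), the pointer runs from (525,143) to (625,147), and the index plate is cut off at the right edge. I'll shift 40 mm to get the plate in view.

```bash
python3 -m pendant '0 0 0 0 0.7 0 0;0 0 0 0.2 0.7 0 0;0 0 0 0 0 0 0;0 0 0 0 0 0 0;0 0 0 0 0 0 0'|grep -E 'pos|time'
python3 - <<'E'
from h import *
w=read_camera("wrist");m=camera_model("wrist");cv2.imwrite("pics/w5.png",w[:,:,::-1]);np.save("w5.npy",m)
c=np.array([601.74,104.66]);X=np.array([.9957,.0921]);Y=np.array([-.0921,.9957])
for xx,yy,z in((0,0,78),(0,0,196),(20,0,196),(20,30,196),(20,-30,196),(20,0,180)):print(xx,yy,z,proj(m,[*(c+xx*X+yy*Y),z]))
g=cv2.cvtColor(w,cv2.COLOR_RGB2GRAY)
u0,v0=500,90
for v in range(v0,v0+120,3):print(v,''.join(" .:-=+*#%@"[min(9,int(x)//26)] for x in g[v,u0:640:2]))
E
```

```text
time: 15.17
eef_pos: [518.6, 40.0, 225.4]
0 0 78 [433.48053559 148.13518532]
0 0 196 [511.77168654 157.1787661 ]
20 0 196 [554.78767309 157.87744454]
20 30 196 [565.0405046   87.93568386]
20 -30 196 [544.66264947 222.52965885]
20 0 180 [535.3620977  155.89689451]
90 %%%%%%%@:.     .....    ..  ........ .......... .   .  .     :.   ::-:
93 %%%%%%%@  ..    ..  ..  -... ..  .:.......:..... ...     . ...   .:::-
96 %%%%%%%#   . ..........  . .  ..    ..:--=#@@ .     ..:-. . . ...-::::
99 %%%%%%%#  . .    .  ..    ..:=============%%@ .. . .  .. . . ...:::::=
102 %%%%%%%+..... .  ... .-==================+%%@ ..         . =:  :::=:=*
105 %%%%%%%.. ....  . ..  ===================*%%# :....  :. ..  . .:::-+**
108 %%%%%%% ........ ...  ===========......-=#%@=.  .   .   .:  . :--::***
111 %%%%%%% ... :... .....==================-%%@: ...   . .   .. .::---*++
114 %%%%%%*....-.:..... .-==================+%%% . .. ... .:. .: :-:::*+**
117 %%%%%%....... .::... -==================*%%#.. ..          -.:-:::++**
120 %%%%%% ....... .. . .===========----::--#%%+:.  .. ... ..    ::::-**++
123 %%%%%@ ....
[... 1459 characters left out ...]
-... ...    .   :. ..    
183 %@....:....-....-==========::-=====%%% -:.  .   . .::.        ...=.-= 
186 %@..:...:-.:....============-::.-=*%@% -.. . ..  .  .-. ..        ..  
189 %#.....:........==================#%@+::....::::::::::  .-.       ...:
192 %-......:.:.:...=================-%%@ ...:::::::::::::::::::::::.+   .
195 %::............-==========:--=====%%%.::::::::::::::::::::::::::::::::
198 @..:....::.....============-:..-=*%%#::::::::::::::::::::::::::::::::=
201 #..:...........=================-#%@:::::::::::::::::::::::::::::=::::
204 *.:...:-.:....:==================%%@:::::::::::::::::::::::::==:::::::
207 =.:-::........-==========.:-====+%%%:::::::::::::::::::::-+:::::::::--
```

Run:
```python
import cv2
a=cv2.imread("pics/w5.png")[95:225,430:600];cv2.imwrite("pics/c5.png",cv2.resize(a,None,fx=4.6,fy=4.6,interpolation=2))
```

```text
(no output)
```

View pics/c5.png

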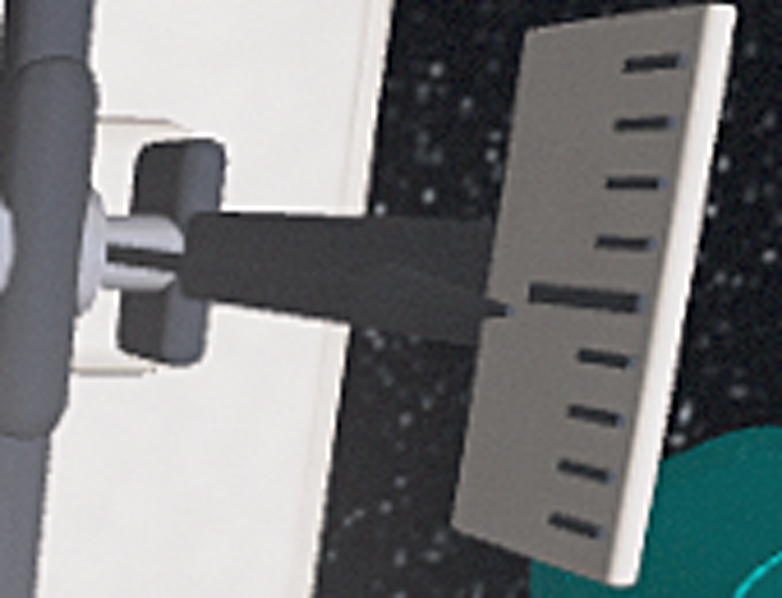

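The crop shows the pointer tip at image (540.4,162.4) and the long mark's lower end at (545.2,158.3). The tip sits about 4.4 px towards the right pan, roughly 0.017 rad, so the poise should go one notch (5 mm) back to the left.

Run:
```python
from h import *
m=np.load("w4.npy",allow_pickle=True).item();g=cv2.imread("pics/w4.png",0)
for v in range(232,322,2):print(v,''.join(" .:-=+*#%@"[min(9,int(x)//26)] for x in g[v,320:390:1]))
c=np.array([601.74,104.66]);X=np.array([.9957,.0921]);Y=np.array([-.0921,.9957])
for t in(65,70,75):
  for dy in(23,-23):print(t,dy,proj(m,[*(c-100*X+(-35-t+dy)*Y),107]))
s=get_state();p=np.array(s["eef_pos"]);print((p[:2]-c)@X,(p[:2]-c)@Y)
```

```text
232 ....................::::..:.::#######-.:::::::::::::::::===+**##%%%%%%
234 .........................:::::#######-.:::::::::::::::::===+**#%%%%%%%
236 ..............::...........:-:*######:.::::::::::::::::-==++**#%%%%%%%
238 ......................:...:.:-++++==*:.:::::::::::::::---==+**#%%%%%%%
240 :.........::....:...........-=######%-.:::::::::::::-::--==+**#%%%%%%%
242 ::.............::::........:-=#######-..:::::::::::::::-===+**#%%%%%%%
244 ...............:--=-=-=----:-=#######-----:::::::::::::-==++*##%%%%%%%
246 .............::------=*****+-+######*=---==::::::::::::-==++*#%%%%%%%%
248 :............:.-------=*###=:*######+---====:::-:::::::===++*#%%%%%%%%
250 ..:...:........--------*#*#+:*+++++*+--=--==-::::::::::===++*#%%%%%%%%
252 ...............--------=###+-*******=---======:::::::::-==++*#%%%%%%%%
254 ...............---------*##-:*######=----=====-:::::::--==+**#%%%%%%%@
256 ......:::......----.....................:.::::::::::::--=++**#%%%%%%%%
258 ............::.---:......:..:....::::.::::::::::::::::--=++**#%%%%%%%%
260 ......:.......:---:..:::::::::::::::::::::::::
[... 1819 characters left out ...]
.::::
310 ---------------:::::::::::::::::::..............::..:....:.:..:.:.::::
312 =-------------=:..................:::::::::::::::...::....::::.::.::..
314 ----------------...................::::::::::::::...::......:..:.:::::
316 ---------------=.............................::........:-.....:::..:..
318 ---------------=:..............:............::..........:-:.......::..
320 ---------------=:............................................:=+*=:...
65 23 [355.58505132 250.02463503]
65 -23 [353.51747799 308.66933409]
70 23 [355.35539895 256.65639289]
70 -23 [353.29901998 314.73084368]
75 23 [355.12691562 263.22432203]
75 -23 [353.08182304 320.73277376]
-88.92404067113529 -56.90466257997217
```

```bash
python3 -m pendant '0 0 0 -0.55 -0.13 0 0;0 0 0 -0.55 -0.12 0.3 0;0 0 0 -0.53 -0.12 0.5 0;0 0 0 0 0 1 0;0 0 0 0 0 1 0;0 0 0 0 0 0.7 0;0 0 0 0 0 0.3 0;0 0 0 0 0 0 0'|grep -E 'pos|t_force|time'; python3 -m pendant '0 0 0 0 0 0 0;0 0 0 0 0 0 0'|grep -E 'pos|t_force'
python3 - <<'E'
from h import *
s=get_state();p=np.array(s["eef_pos"]);c=np.array([601.74,104.66]);y=np.array([-.0921,.9957]);x=np.array([.9957,.0921]);print((p[:2]-c)@x,(p[:2]-c)@y,p[2])
E
```

```text
time: 15.88
eef_pos: [510.9, -10.1, 110.1]
contact_force: [0.1, -0.2, 0.7]
eef_pos: [513.9, -9.6, 113.3]
contact_force: [0.7, 0.4, 0.6]
-97.95496112015539 -105.64274199705861 113.26543979903944
```

```bash
python3 -m pendant '0 0 0 0 -0.05 0.1 0;0 0 0 0 0 0.15 0;0 0 0 0 0 0.1 0;0 0 0 0 0 0.1 0;0 0 0 0 0 0.05 0;0 0 0 0 0 0 0;0 0 0 0 0 0 0'|grep -E 'pos|t_force';python3 -m pendant '0 0 0 0 0 0.07 0;0 0 0 0 0 0.07 0;0 0 0 0 0 0 0;0 0 0 0 0 0 0'|grep -E 'pos|t_force'
```

```text
eef_pos: [511.3, -9.8, 96.6]
contact_force: [-0.1, 0.3, 0.8]
eef_pos: [511.7, -9.9, 92.8]
contact_force: [-0.2, -0.5, 2.5]
```

```bash
python3 -m pendant '0 0 0 0 0 0.04 0;0 0 0 0 0 0 0;0 0 0 0 0 0 0'|grep -E 'pos|t_force';python3 -m pendant '0 0 0 0 0 0.03 0;0 0 0 0 0 0 0;0 0 0 0 0 0 0'|grep -E 'pos|t_force'
```

```text
eef_pos: [511.7, -9.9, 91.6]
contact_force: [-0.0, -1.0, 3.8]
eef_pos: [511.7, -9.8, 90.6]
contact_force: [-0.2, -0.3, 4.6]
```

```bash
python3 -m pendant '0 0 0 0.06 0 -0.004 0;0 0 0 0.06 0 -0.004 0;0 0 0 0.05 0 -0.004 0;0 0 0 0 0 0 0;0 0 0 0 0 0 0'|grep -E 'pos|t_force';python3 -m pendant '0 0 0 0 0 -0.05 0;0 0 0 0 0 -0.1 0;0 0 0 0 0 -0.2 0;0 0 0 0 0 -0.6 0;0 0 0 0 0 -1 0;0 0 0 0 0 -1 0;0 0 0 0 0 -1 0;0 0 0 0 0 -0.55 0'|grep -E 'pos|t_force'; python3 -m pendant '0 0 0 0.7 0.2 0 0;0 0 0 0.7 0.2 0 0;0 0 0 0.1 0 0 0;0 0 0 0 0 0 0;0 0 0 0 0 0 0;0 0 0 0 0 0 0;0 0 0 0 0 0 0;0 0 0 0 0 0 0'|grep -E 'pos|t_force|time';python3 -m pendant '0 0 0 0 0 0 0;0 0 0 0 0 0 0;0 0 0 0 0 0 0;0 0 0 0 0 0 0;0 0 0 0 0 0 0;0 0 0 0 0 0 0;0 0 0 0 0 0 0;0 0 0 0 0 0 0'|grep time;python3 -m pendant '0 0 0 0 0 0 0;0 0 0 0 0 0 0;0 0 0 0 0 0 0;0 0 0 0 0 0 0;0 0 0 0 0 0 0;0 0 0 0 0 0 0'|grep time
python3 - <<'E'
from h import *
w=read_camera("wrist");m=camera_model("wrist");cv2.imwrite("pics/w6.png",w[:,:,::-1]);np.save("w6.npy",m)
g=cv2.cvtColor(w,cv2.COLOR_RGB2GRAY);c=np.array([601.74,104.66]);X=np.array([.9957,.0921]);Y=np.array([-.0921,.9957])
print(proj(m,[*(c+13*X),196]),proj(m,[*(c+20*X),196]))
for v in range(130,190,1):print(v,''.join(" .:-=+*#%@"[min(9,int(x)//26)] for x in g[v,515:600]))
for t in(60,65,70):print(t,proj(m,[*(c-100*X+(-35-t+23)*Y),107]))
for v in range(220,300,3):print(v,''.join(" .:-=+*#%@"[min(9,int(x)//26)] for x in g[v,250:340:2]))
E
```

```text
eef_pos: [511.2, -4.4, 91.0]
contact_force: [1.4, -0.1, 4.3]
eef_pos: [511.2, -4.3, 228.8]
contact_force: [1.2, 0.7, 0.6]
time: 19.22
eef_pos: [518.4, 40.1, 225.6]
contact_force: [-0.4, -0.9, -0.5]
time: 19.88
time: 20.38
[538.28832779 160.4882916 ] [553.18925184 160.73205382]
130 ....::::::....... ..--. -===================================-=*%%%%@= :-. ..    ... .
131 ........::.... ......:..-=====================================#%%%%@- -=:  .  ....   
132 ................ ... .:.====================================-+#%%%%@-.-=.. ..   .. ..
133 .....................::.=====================================+#%%%@%- :..         ...
134 ............. .......:::===================================-=*%%%%@#:   .  . ..    ..
135 ............. .::. ....:=====================================*%%%%@*. .   .  ..... ..
136 .:... .........::......-=====================-::....:::::--==*%%%%@+.. ..   .....:. .
137 ......:-:.......::.... -=====================:..........:--==#%%%%@+ .    ...:..::.. 
138 ......=+:..... .::.... ======================:..........:--=+#%%%@%= .. .. .::.....  
139 ......-=
[... 5320 characters left out ...]

259 ......:.......................::::::--:::-+#%
262 .................::::::::::::::::::::::::-+#%
265 ..:..............::::::::::::::::::::::::-+#%
268 .:.. ............::::::::::::::::::::::::-+#%
271 .................::============::::::::-:-+#%
274  ................::::::::::::::::::::::::-+#%
277 .........:.......:-*********+++::.-::::::-*#%
280 ...... ..........::::::::::::::::::::::::-*#%
283 .................::*****======-::::=======*%%
286 .. .......:......:::::::=-==---.::.=-=====*%%
289 . ...............:.:::::----==-.::.======-*%%
292  ...........-::..::====-----==-::::=======*%%
295 ... .:..:......:.......:-------:::.=-=====:..
298 . .....................------=-..:.=======:::
```

```bash
python3 -m pendant '0 0 0 -0.16 0.4 0.5 0;0 0 0 -0.16 0.4 0.5 0;0 0 0 0 0 0 0;0 0 0 0 0 0 0;0 0 0 0 0 0 0;0 0 0 0 0 0 0;0 0 0 0 0 0 0;0 0 0 0 0 0 0'|grep -E 'pos|t_force|time'
python3 - <<'E'
from h import *
w=read_camera("wrist");m=camera_model("wrist");cv2.imwrite("pics/w7.png",w[:,:,::-1]);np.save("w7.npy",m)
g=cv2.cvtColor(w,cv2.COLOR_RGB2GRAY);c=np.array([601.74,104.66]);X=np.array([.9957,.0921]);Y=np.array([-.0921,.9957])
d=m["xyz"][:2]-c;print("cam local",d@X,d@Y)
for a in((13,0,196),(13,1,196),(20,0,196),(20,0,206)):print(a,proj(m,[*(c+a[0]*X+a[1]*Y),a[2]]))
for v in range(145,195,1):print(v,''.join(" .:-=+*#%@"[min(9,int(x)//26)] for x in g[v,530:630]))
E
```

```text
time: 21.1
eef_pos: [543.3, 34.1, 196.5]
contact_force: [0.3, -0.2, -0.6]
cam local -64.6593858279606 0.5973033397360963
(13, 0, 196) [523.37397331 139.2832984 ]
(13, 1, 196) [523.73289671 136.51399262]
(20, 0, 196) [541.64041918 139.62781247]
(20, 0, 206) [557.96276735 140.07858574]
145 ========================----====+#%%%%%@+   .  . .  ... .    .      ...   . ..   .:.   ..      .    
146 ================================*%%%%%@%= ..... .  .::. ...    ...  .:..  .. ..   .. . ..        .  
147 ================================*%%%%%@%=  . . ... .--:.::. ..   .  .:..  . .     . . ...        .. 
148 ================================*%%%%%@*. .  .  . ..::..::.....    .... .. . .      .....       ... 
149 ==============================-+#%%%%%@*........ ...   .... ..  . . .    ..  ..  ....   .   . . ..  
150 ==============================-+#%%%%@@*.....::..... .....  . . ..           ..  .::.   ...  ... .  
151 ==============================-+#%%%%%%= ....::...  .....      . .           .   .:.. . . .    . .  
152 ===============================*%%%%%@%=  ....... ......    .         .   . 
[... 3734 characters left out ...]
%@%- ...    ...:::::::::::::::::::::::::::::::::::::::::::::::::::::::
189 =============---::..---==*%%%%%@*:.... ....:::::::::::::::::::::::::::::::::::::::::::::::::::::::::
190 ==================----===#%%%%%@*-:. ...::::::::::::::::::::::::::::::::::::::::::::::::::::::::::::
191 ========================+#%%%%%@*-:..:.:::::::::::::::::::::::::::::::::::::::::::::::::::::::::::::
192 ========================+#%%%%@@+..:::::::::::::::::::::::::::::::::::::::::::::::::::::::::::::::::
193 ========================*#%%%%@%=.::::::::::::::::::::::::::::::::::::::::::::::::::::::::::::::::::
194 ========================*%%%%%@#-.::::::::::::::::::::::::::::::::::::::::::::::::::::::::::::::::::
```

Run:
```python
import cv2
g=cv2.imread("pics/w7.png",0)
for v in range(118,160):print(v,''.join(" .:-=+*#%@"[min(9,int(x)//26)] for x in g[v,490:570]))
```

```text
118 %%%%%%%%%= ..........::.:::..... .-========================================-+#%%
119 %%%%%%%%#= .... ........:::.. .. :=========================================-+#%%
120 %%%%%%%%#: ....................  :=========================================-+%%%
121 %%%%%%%@#....... ............... -==========================================*%%%
122 %%%%%%%@#........................-==========================================*%%%
123 %%%%%%%%* .......... ....   .....-========================================-=*%%%
124 %%%@@@@%+ ......................:========================--=---------:---=-+#%%%
125 @@#%%###+....:..:::..:..:.:::::.:========================-......:.....:--==+#%%%
126 ++-==----.::::::::::::::::::::..:=======================-:............:--==+#%%%
127 ......:.:.::::::::::::::::::.::.-=======================-:...........:---==*%%%%
128 :.:::::.::::::::::::.::::.::.::.-=======================-------============*%%%%
129 :::::::::.::.::::::::.::.:.::..:-========================================-=*%%%%
130 ::::::::::::::::::::::::::::::.:-========================================-+#
[... 1768 characters left out ...]
===========-+#%%%%%%=
152 ..::.:::::::::::::::::::::::.==========================================*%%%%%@%=
153 ==-::::::::::::::::::::::::..========================================-=*%%%%%@#:
154 %%**=.:::::::::::::::::::::.:==========================================*%%%%%@# 
155 %@@@=...........:::::::::::.:=======================-::::------======-+#%%%%%@# 
156 %%%@-.................:...:::=======================-......::::::--==-+#%%%%%%+.
157 %%%@-......:............... -=======================:............:--==+%%%%%@%=.
158 %%%@:....:::............... -=======================--:::::......---==*%%%%%@%:.
159 %%%%-...:-=-:.............. ================================----:--===*%%%%%@%.
```

Run:
```python
from h import *
c=np.array([601.74,104.66]);X=np.array([.9957,.0921]);Y=np.array([-.0921,.9957])
def an(n,mu,mv,tu,tv):
    m=np.load(n+".npy",allow_pickle=True).item();g=cv2.imread(f"pics/{n}.png",0).astype(float)
    us=np.arange(*mu);vc=[]
    for u in us:
        v=np.arange(mv-8,mv+9) ;v=np.round(v+(u-mu[0])*.1*(n!="w7")).astype(int);d=np.clip(105-g[v,u],0,None);vc.append((d*v).sum()/d.sum())
    k=np.polyfit(us,vc,1)
    # parallax-corrected level line at the tip: mark's lower end minus model step
    out=[]
    for u in tu:
        v=np.arange(tv-6,tv+7);d=np.clip(105-g[v,u],0,None);out.append((u,round((d*v).sum()/max(d.sum(),1),2),round(d.sum())))
    print(n,"mark",k[0],np.polyval(k,us[0]),"at tip",np.polyval(k,tu[1]),out)
    a=proj(m,[*(c+13*X),196]);b=proj(m,[*(c+20*X),200]);e=proj(m,[*(c+13*X+Y),196]);print(a,b,"px/mm",e-a, "camY",(m["xyz"][:2]-c)@Y)
    for v in range(tv-6,tv+7):print(v,g[v,tu[0]-3:tu[-1]+12].astype(int))
an("w5",(548,566),160,range(537,544),162)
an("w6",(546,564),162,range(535,542),159)
an("w7",(532,556),141,range(521,528),138)
```

```text
w5 mark 0.10994655180647193 158.4357714213848 at tip 157.33630590332007 [(537, np.float64(161.68), 203), (538, np.float64(161.92), 185), (539, np.float64(162.09), 163), (540, np.float64(161.83), 46), (541, np.float64(162.38), 16), (542, np.float64(0.0), 0), (543, np.float64(0.0), 0)]
[539.8228346  157.62225794] [560.1793717  158.43208881] px/mm [ 0.32187512 -2.25181131] camY 8.652017859439573
156 [ 49  55 105 111 109 110 110 109 105 110 113  86  79  82  85  95  96 106
 105 105 112]
157 [ 45  54  98 113 109 110 108 112 110 112 116  50  49  51  53  59  63  71
  69  66  76]
158 [ 47  70 103 114 111 111 111 109 112 110 120  40  49  47  47  46  49  47
  47  46  48]
159 [ 56  75  98 113 111 113 113 107 110 113 105  41  47  45  52  49  46  44
  46  45  51]
160 [ 56  56  57  68  92 114 114 113 110 111  94  50  58  56  40  39  41  43
  45  46  42]
161 [ 59  55  54  54  53  56  85 105 111 112 113 104 108 108 111 105  89  90
  82  71  65]
162 [ 55  57  47  50  49  55  91  95 109 109 109 110 113 111 112 110 108 110
 111 105 105]
163 [ 53  50  47  45  41  41  93  99 110 111 108 109 112 111 107 10
[... 2949 characters left out ...]
9  66  91  97 108 111 111 112 112 111 111 114 113
 113 113 111]
138 [ 59  54  56  54  50  46  61  93 102 110 106 112 102  96  93  95  95  99
  96  99 100]
139 [ 58  51  51  54  70  74  86 106 110 110 112 110  93  56  52  55  55  51
  53  58  54]
140 [ 50  55  49 103 105 105 109 111 110 110 111 116  89  49  42  44  47  46
  48  49  46]
141 [ 57  49  62 121 112 110 112 110 109 109 109 112  80  47  45  52  49  48
  45  46  47]
142 [ 51  42  66 117 113 108 112 109 109 110 111 104  71  40  44  47  48  52
  45  47  48]
143 [ 48  49  74 115 112 112 111 113 108 111 112 107  79  62  52  52  54  54
  54  55  55]
144 [ 50  41  99 113 110 108 110 108 110 113 109 107 103 101  98  96  97  97
  92  95  95]
```

```bash
python3 -m pendant '0 0 0 0 0 0 0;0 0 0 0 0 0 0;0 0 0 0 0 0 0;0 0 0 0 0 0 0;0 0 0 0 0 0 0;0 0 0 0 0 0 0;0 0 0 0 0 0 0;0 0 0 0 0 0 0'|grep -E 'pos|time'
cat > tip.py <<'E'
from h import *
def tip(n,mu=(532,556),mv=141,tu=(522,525),tv=138):
    w=read_camera("wrist");m=camera_model("wrist");np.save(n+".npy",m);cv2.imwrite(f"pics/{n}.png",w[:,:,::-1]);g=cv2.cvtColor(w,cv2.COLOR_RGB2GRAY).astype(float)
    us=np.arange(*mu);v=np.arange(mv-7,mv+8);d=np.clip(105-g[v][:,us],0,None);k=np.polyfit(us,(d*v[:,None]).sum(0)/d.sum(0),1)
    ut=np.arange(*tu);v=np.arange(tv-5,tv+5);d=np.clip(100-g[v][:,ut],0,None)
    print(np.round(k,3),np.polyval(k,ut.mean()),(d*v[:,None]).sum(0)/d.sum(0))
    return g
E
python3 -c "
from tip import *
g=tip('w8')
m=np.load('w8.npy',allow_pickle=True).item();c=np.array([601.74,104.66]);X=np.array([.9957,.0921]);Y=np.array([-.0921,.9957])
# tick rows along the plate (columns of short ticks)
print([(u,[v for v in range(20,230) if g[v,u]<75 and g[v,u]<=g[v-1,u] and g[v,u]<g[v+1,u]]) for u in (550,556,562)])
for t in (-20,-10,0,10,20):print(t,proj(m,[*(c+20*X+t*Y),204]))
"
```

```text
time: 21.82
eef_pos: [543.3, 33.9, 195.8]
[3.40000e-02 1.22108e+02] 139.95857965443042 [135.8697318  136.68478261 136.71515152]
[(550, [21, 23, 26, 30, 32, 34, 38, 40, 43, 48, 53, 61, 125, 139, 141, 156, 171, 173, 187, 220, 222, 227]), (556, [20, 23, 26, 29, 31, 37, 41, 43, 49, 56, 59, 78, 94, 108, 110, 126, 139, 141, 156, 158, 219, 221, 223, 225, 228]), (562, [20, 23, 25, 28, 30, 32, 35, 45, 48, 51, 54, 57, 61, 76, 92, 109, 205, 208, 211, 213, 215, 221, 223, 228])]
-20 [547.05695563 196.12423589]
-10 [551.34298065 168.29616477]
0 [555.65817143 139.50791492]
10 [559.98733437 109.75908983]
20 [564.31187339  79.05840358]
```

```bash
python3 -m pendant '0 0 0 0 0 -0.5 0;0 0 0 0 -0.5 -0.5 0;0 0 0 0 0 0 0;0 0 0 0 0 0 0;0 0 0 0 0 0 0;0 0 0 0 0 0 0'|grep -E 'pos|time|t_force'; python3 -c "
from station import *
print(finish_job())"
```

```text
time: 22.37
eef_pos: [528.4, 32.2, 225.1]
contact_force: [0.4, 0.3, 0.3]
the job is handed in; nothing more can be done
None
```

I handed the job in with the 500 g weight on the right pan and the poise at the notch I judged nearest balance, about 65 mm (jar about 634 g), but the beam was not exactly level: the pointer rested about 1 mm (0.009 rad) to the left of the long mark, with the next notch to the right (about +0.011 rad) slightly worse.

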